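# Refit the pulled-off burner knob and hold the valve in

### The job

Turn the minute timer on the little hob back to its zero stop. Then pick up the loose burner knob, turn it so that its flat matches the flat of the bare spindle, push it fully home on the spindle and press it in against the valve spring as far as it goes. Finish while still holding the knob pressed in with the fingers, the timer at zero and the other things on the worktop left where they are.

Things in the scene. Friction and masses are not known exactly. Their poses are not given: they have to be found in the camera images.
- timer_grip (a point): Minute timer: black turning knob at the left of the hob's front. Round base 50 mm across, 14 mm high; on it a grip bar 44 mm long, 14 wide, from 14 to 40 mm above the hob's top. This point: on the vertical axis, in the bar, 28 mm above the hob's top. x along the bar to its pointer end (nose, white line), y across the bar (the way to grip it), z up; the axes turn with it.
- timer (a joint): Timer angle in rad: 0 at the zero stop (pointer at the long tick, straight to the hob's rear), growing clockwise seen from above, so it goes back to zero anticlockwise. Starts between 0.7 and 1.4; light friction (0.04 N m); stays where it is left.
- hob: Small one-burner table-top hob, bare metal, fixed: 260 mm deep (x), 240 wide (y), flat top at 60 mm. Origin: centre of its underside, on the worktop; x to its rear, y to its left. Front control strip: timer at x -90, y +60 mm, valve spindle at x -90, y -60 mm. Burner with pan rests (23 mm high, 69 mm radius) centred at x +50 mm.
- spindle_top (a point): Bare brass valve spindle, upright in a round steel bezel at the right of the hob's front; cannot turn. 15 mm diameter, D section: one flat, 2.5 mm from the axis; 1.3 mm taper at the tip; stands 20 mm above the bezel. This point: centre of the tip (81.5 mm above the worktop), moves with it; x points out through the flat, z up. A dark mark on the bezel lies on the flat's side.
- spindle (a joint): How far the spindle is pressed in, in m: 0 out, 0.005 fully in. A spring resists with 4 N at the start and 8 N fully in, and pushes it out again when released.
- knob_center (a point): Loose black burner knob, right way up on the worktop, about 60 g. Round base 46 mm across, 16 mm high; on it a grip bar 40 mm long, 14 wide, from 16 to 42 mm above the underside. This point: on its axis half-way up, 21 mm above the underside. x along the bar to its pointer end (a nose over the base's edge, white line), y across the bar (the way to grip it), z up.
- knob: The same loose knob; origin: centre of its underside, axes as above. D bore from below, 14 mm deep, 0.8 mm wider all round than the spindle, flat on the pointer side: it goes on when the knob's x points as the spindle's x does, within about 6 degrees. Home, the spindle's tip meets the bore's end, and the knob's centre point is 7 mm above the tip.
- tea_light: Bystander: tea light, 38 mm across, 15 mm high; origin at the centre of its underside.
- dip_bowl: Bystander: small pale dip bowl, 82 mm across, 34 mm high; origin at the centre of its underside.
- marker: Bystander: marker pen, 135 mm long, lying left of the hob; origin at the middle of its underside.
- clothes_peg: Bystander: wooden clothes peg, 72 mm long, lying left of the hob; origin at the middle of its underside.
Not all that is in view belongs to the job. What is meant by the knob is not pink, and is the larger of those in its own colour.

How it is judged:
On the way, in this order (a step that is already met when the one before it is completed fails the run):
1. the timer is turned back to its zero stop (value of joint timer below 0.07 rad), for 0.2 s.
2. the knob is pushed home on the spindle, flats matched (z of knob_center in the frame of spindle_top below 0.0095 m and horizontal distance between knob_center and spindle_top below 0.004 m and angle between the x axis of knob_center and the x axis of spindle_top, either way round below 0.25 rad and angle between knob_center's own z axis and vertical below 0.12 rad), for 0.1 s.
At the end, for the whole second after the job is handed in: Timer under 0.07 rad; knob fully on the spindle (centre under 9.5 mm above its tip, within 4 mm of its axis, upright within 7 degrees, flats matched within 14 degrees); spindle pressed in by over 3.5 of its 5 mm; fingers still bearing on the knob with over 2 N (all of step 2 and value of joint timer below 0.07 rad and value of joint spindle above 0.0035 m and contact force between the fingers and knob above 2 N); the arm keeps its last pose, push and grip.
It fails at once if the tea light is shifted by more than 40 mm (distance of tea_light from where it was at the start of the episode above 0.04 m).
It fails at once if the small dip bowl is shifted by more than 40 mm (distance of dip_bowl from where it was at the start of the episode above 0.04 m).
It fails at once if the marker pen is shifted by more than 40 mm (distance of marker from where it was at the start of the episode above 0.04 m).
It fails at once if the clothes peg is shifted by more than 40 mm (distance of clothes_peg from where it was at the start of the episode above 0.04 m).
It also fails if it takes over 53 s, if anything falls off the work surface, if the arm or the gripper's body presses on something with over 40 N, if the wrist force passes 120 N, or if a joint passes its speed limit or range.

### The arm

A 6-joint arm with a two-finger parallel gripper is mounted at the origin on a cart in front of the work surface, level with it; the furniture and walls round the work are solid. World frame = base frame: x ahead of the robot, y to its left, z up, the work surface at z = 0. Lengths are in m, angles in rad, forces in N, time in s.
With the tool pointing down it reaches from about 0.2 to 0.875 m from the base axis. Payload 3.4 kg.
Tool frame: the origin (TCP) lies at the very end of the fingers, on their centre line; the grasp point (between the pads) lies 19 mm behind it (manip.tcp_to_grasp is the distance from the TCP to the grasp point, in m); z points along the fingers, y is the line along which they close (so a half turn about z gives the same grasp; the last joint's range is limited). The gripper opens to 94 mm and grips with 3 to 60 N. Pads are 16 mm wide; open, the fingers measure 119 mm over their backs; the gripper's body (75 mm by 177 mm) begins 78 mm behind the grasp point.
Start: joints at [1.041, 0.276, 1.505, -0, 1.361, -0.121], TCP at [0.229, 0.528, 0.205] pointing down, gripper open.
Joint ranges: [-2.89, 2.89], [-0.75, 2.08], [0.22, 2.7], [-1.18, 4.32], [0.11, 2.71], [-2.7, 2.7]. Speed limits (rad/s): [2.57, 2.57, 3.14, 3.14, 3.14, 3.14].

### API

Orientations are given as a unit quaternion [w, x, y, z].
In Python, from workcell import readout, camera, order, manip gives the robot as it stands.
- The arm moves only by the tool apply_moves, never from a script. Its argument "rows" is a list of rows, each an object of numbers: "wx", "wy", "wz": the turn, a rotation vector about the tool's x, y, z in degrees; "dx", "dy", "dz": the shift along the tool's x, y, z in m; "gripper": the finger opening in m, from 0 to 0.094. A call has 1 to 12 rows; each row is the pose to reach, as a shift and turn from the pose commanded when the call began, along the tool's axes at that moment; what a row does not reach only later rows make up. A row lasts 1/8 s, in which the tool goes at most 62.5 mm and 10.7 degrees, less where a joint would pass 70% of its speed; a pose out of reach is approached as far as the arm can. A call with a gripper value outside its range is refused whole. The fingers move at their own pace and stop on an object; the grip force is fixed at half the most. Time passes only in rows, so rows that repeat a pose let the fingers close. It gives the time, the measured TCP pose, the force, the opening and the grip force at its end, in the units of the state.
- readout.get_state(): the state, without advancing time (a new reading comes with each control period).
- camera(name): name is "scene" or "top"; returns a dict with "color" (480x640x3 uint8, red, green, blue), "z_map" (480x640 float32, m along the optical axis (not along the pixel's ray), 0 where there is no reading), "K" (3x3 intrinsics, pixels), "R" (3x3) and "t" (3): a world point X has camera coordinates R X + t. Camera axes: x right, y down, z forward; pixel columns grow to the right and rows downward; lengths in m; the calibration is good to about 2 mm. A picture is of the moment at which its call begins.
- order.sign_off(): hands the job in; it is judged then, once.
The state is a dict: "time": time; "q": joint angles; "qd": joint speeds; "tau": joint torques, N m; "position": TCP position; "orientation": TCP orientation; "ft_force": force on the tool from outside, world axes, zero at the start; "ft_torque": the same for the moment, N m; "width": finger opening in m; "finger_force": force on a finger pad.
Only numpy, scipy, OpenCV 4.12 (cv2) and the standard library are available. Lean on these libraries where they do the work, as an engineer would, in place of code of your own. Each camera call takes 0.05 s, during which the arm holds its last target. There are 200 camera calls.

## Working session

There is one attempt and no reset: what is moved stays moved. The work goes in short steps, Python scripts to look and compute and a tool call to move; the robot and the scene stay as the last step left them, time stands still between calls to the robot, and variables do not carry over. Pictures are saved under pics/ and viewed, at most 10 in all, crops included, and the job is handed in when it is done.

Besides the shell and the picture viewer there is one more tool, called after ">>>" by a JSON object that holds its "api" and its "payload". apply_moves: Moves the arm, as the interface text tells. Its arguments: {"type":"object","properties":{"rows":{"type":"array","items":{"type":"object","properties":{"wx":{"type":"number"},"wy":{"type":"number"},"wz":{"type":"number"},"dx":{"type":"number"},"dy":{"type":"number"},"dz":{"type":"number"},"gripper":{"type":"number"}}}}},"required":["rows"]}

```bash
mkdir -p pics; ls
cat > h.py <<'E'
import numpy as np, cv2
from workcell import readout, camera, order, manip
def save(c,n): cv2.imwrite(f'pics/{n}.png',c['color'][:,:,::-1])
def ray(c,u,v,z):
    d=c['R'].T@np.linalg.inv(c['K'])@np.array([u,v,1.]); o=-c['R'].T@c['t']
    return o+d*(z-o[2])/d[2]
def cloud(c):
    v,u=np.mgrid[:480,:640]; Z=c['z_map']; K=c['K']
    P=np.stack([(u-K[0,2])/K[0,0]*Z,(v-K[1,2])/K[1,1]*Z,Z],-1)
    return (P-c['t'])@c['R']
E
python3 - <<'E'
from h import *
for n in('scene','top'):
    c=camera(n); save(c,n+'0'); print(n,c['K'].tolist(),(-c['R'].T@c['t']).round(3),c['R'].round(3).tolist())
s=readout.get_state(); print(s['time'],s['position'],s['orientation'],s['width'],s['ft_force'])
E
```

```text
pics
scene [[588.3221058138994, 0.0, 315.48309738721196], [0.0, 588.3221058138994, 238.15738276561308], [0.0, 0.0, 1.0]] [-0.196 -0.83   0.562] [[0.754, -0.657, 0.012], [-0.249, -0.302, -0.92], [0.609, 0.69, -0.391]]
top [[584.3108575901624, 0.0, 330.6778952714256], [0.0, 584.3108575901624, 236.3222111514755], [0.0, 0.0, 1.0]] [ 0.388 -0.048  1.327] [[0.017, -1.0, -0.005], [-0.993, -0.016, -0.117], [0.117, 0.007, -0.993]]
0.1 [0.22835554 0.52719569 0.20471975] [-2.44170491e-04  2.02997520e-01  9.79178941e-01 -7.41002108e-04] 0.09422013034787304 [ 0.39012188  0.19987735 -0.7515519 ]
```

View pics/scene0.png

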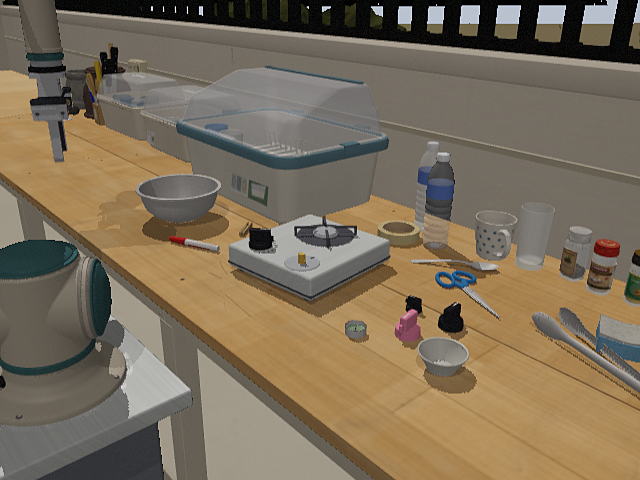

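View pics/top0.png

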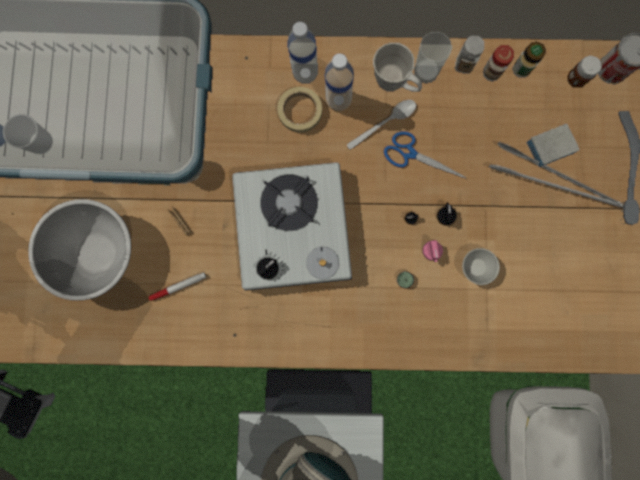

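The scene view shows the hob with the timer at (261,238) and the spindle at (302,259). In the top view the timer is at (267,268), the spindle at (323,262), the large black knob at (447,214), the small black one at (411,217), the pink one at (431,250), the bowl at (481,267) and the tea light at (405,281).

Run:
```python
from h import *
T=camera('top'); S=camera('scene')
def crop(c,u0,u1,v0,v1,k): return cv2.resize(c['color'][v0:v1,u0:u1,::-1],None,fx=k,fy=k,interpolation=cv2.INTER_CUBIC)
a=np.hstack([crop(T,245,345,240,290,4),crop(T,395,495,190,240,4)])
b=np.hstack([crop(S,240,330,220,280,4),crop(S,390,480,285,345,4)]); b=cv2.resize(b,(800,267*2//2))
cv2.imwrite('pics/crops.png',np.vstack([a,b]))
# hob top
P=cloud(T); m=((abs(P[...,2]-.06)<.006)&(T['z_map']>0)).astype(np.uint8); m[:,:225]=0; m[:,365:]=0; m[:150]=0; m[300:]=0
m=cv2.morphologyEx(m,cv2.MORPH_CLOSE,np.ones((25,25)));m=cv2.morphologyEx(m,cv2.MORPH_OPEN,np.ones((9,9)))
ct=max(cv2.findContours(m,0,2)[0],key=cv2.contourArea)
w=np.array([ray(T,u,v,.06)[:2] for u,v in ct[:,0]],np.float32)
r=cv2.minAreaRect(w*1000); print('hob',r)
for n,(u0,u1,v0,v1),zr in(('timer',(250,285,250,285),(.09,.12)),('spin',(305,340,245,280),(.072,.1)),('knob',(430,465,195,232),(.03,.06)),('small',(400,422,205,228),(.01,.06)),('pink',(418,445,235,265),(.01,.07)),('tea',(395,418,270,292),(.008,.03)),('bowl',(455,505,240,295),(.015,.06))):
    Q=P[v0:v1,u0:u1].reshape(-1,3); q=Q[(Q[:,2]>zr[0])&(Q[:,2]<zr[1])]
    if len(q)<3: print(n,len(q),Q[:,2].max());continue
    ctr=q.mean(0); ev,V=np.linalg.eigh(np.cov((q-ctr)[:,:2].T))
    print(n,len(q),ctr.round(4),'max',q[:,2].max().round(4),'rect',cv2.minAreaRect((q[:,:2]*1000).astype(np.float32)),'axis deg',np.degrees(np.arctan2(V[1,1],V[0,1])).round(1))
```

```text
hob ((559.9649658203125, 48.85401153564453), (258.6458435058594, 238.7857666015625), 6.871891498565674)
timer 144 [0.4638 0.0977 0.0987] max 0.1059 rect ((464.0369567871094, 98.17205810546875), (14.54090690612793, 43.31009292602539), 40.87822341918945) axis deg 131.3
spin 30 [ 0.4769 -0.021   0.0807] max 0.0862 rect ((476.513427734375, -21.19167137145996), (8.891376495361328, 12.990767478942871), 0.018248533830046654) axis deg 95.7
knob 127 [ 0.595  -0.3     0.0402] max 0.0491 rect ((597.4292602539062, -300.837646484375), (45.03647232055664, 15.35722827911377), 6.164690971374512) axis deg -176.7
small 104 [ 0.5871 -0.2197  0.0202] max 0.0322 rect ((587.5140380859375, -220.58200073242188), (25.6145076751709, 28.10704231262207), 45.96150207519531) axis deg 107.0
pink 309 [ 0.5126 -0.2664  0.0267] max 0.0475 rect ((514.291259765625, -267.8869323730469), (42.90775680541992, 42.31809616088867), 47.66241455078125) axis deg -164.8
tea 103 [ 0.4474 -0.2077  0.0109] max 0.0223 rect ((448.3144836425781, -206.95217895507812), (35.73762512207031, 36.39768600463867), 0.518302321434021) axis deg -178.2
bowl 574 [ 0.4799 -0.3759  0.0259] max 0.0411 rect ((478.1704406738281, -370.22393798828125), (80.88225555419922, 79.53099060058594), 21.870126724243164) axis deg 177.2
```

View pics/crops.png

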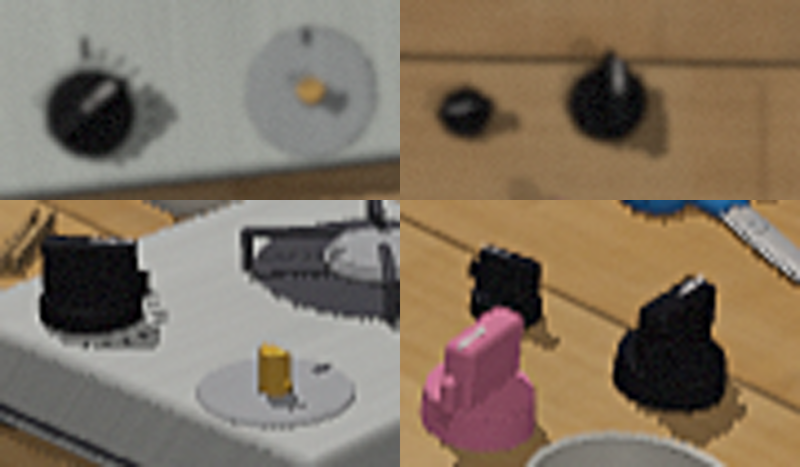

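```bash
cat >> h.py <<'E'
def go(x,y,z,yawy):
    "shift/turn in tool axes from the measured pose to TCP x,y,z with tool y at world angle yawy (deg), pointing down"
    from scipy.spatial.transform import Rotation as Ro
    s=readout.get_state(); q=s['orientation']; R=Ro.from_quat(np.r_[q[1:],q[0]])
    a=np.radians(yawy); Y=np.array([np.cos(a),np.sin(a),0]); Z=np.array([0,0,-1.]); G=np.column_stack([np.cross(Y,Z),Y,Z])
    d=R.as_matrix().T@(np.array([x,y,z])-s['position']); w=(R.inv()*Ro.from_matrix(G)).as_rotvec(degrees=True)
    print('t',round(s['time'],2),'d',d.round(4),'w',w.round(2),'now',s['position'].round(4),'F',s['ft_force'].round(1),'wid',round(s['width'],4))
E
python3 - <<'E'
from h import *
T=camera('top'); S=camera('scene')
def big(c,u0,u1,v0,v1,k=8): return cv2.resize(c['color'][v0:v1,u0:u1],None,fx=k,fy=k,interpolation=cv2.INTER_CUBIC)
def cen(m,u0,v0,k=8):
    v,u=np.nonzero(m); return u0+(u.mean()+.5)/k-.5, v0+(v.mean()+.5)/k-.5
def dirn(m,c,u0,v0,z,k=8):
    v,u=np.nonzero(m); w=np.array([ray(c,u0+(a+.5)/k-.5,v0+(b+.5)/k-.5,z)[:2] for a,b in zip(u[::5],v[::5])]); g=w.mean(0); e,V=np.linalg.eigh(np.cov((w-g).T)); return g.round(4),np.degrees(np.arctan2(V[1,1],V[0,1])).round(1)%180,np.sqrt(e).round(4)
def comp(m):  # biggest component
    n,l,s,_=cv2.connectedComponentsWithStats(m.astype(np.uint8)); return l==1+s[1:,4].argmax()
# top: bezel mark
b=big(T,300,347,240,284); g=b.mean(2); hs=cv2.cvtColor(b,cv2.COLOR_RGB2HSV)
sub=g.copy(); sub[100:]=255; print('mark min',sub[:100,100:260].min(),'bg',np.median(g))
mk=np.zeros(g.shape,bool); mk[30:110,120:260]=g[30:110,120:260]<.7*np.median(g)
mk=comp(mk); u,v=cen(mk,300,240); M=ray(T,u,v,.0615); print('markT',u,v,M.round(4))
br=comp((hs[...,1]>110)&(hs[...,0]>10)&(hs[...,0]<30)&(np.arange(g.shape[0])[:,None]>100)&(np.arange(g.shape[0])[:,None]<250)); u,v=cen(br,300,240); print('brassT',u,v,ray(T,u,v,.0815).round(4),ray(T,u,v,.075).round(4),br.sum()/64)
# white lines on knob/timer
for n,(u0,u1,v0,v1),z in(('knob',(432,464,200,232),.042),('timer',(252,284,253,285),.10)):
    b=big(T,u0,u1,v0,v1); g=b.mean(2); dk=comp(g<45)
    hull=np.zeros(g.shape,np.uint8); ct=max(cv2.findContours(dk.astype(np.uint8),0,2)[0],key=cv2.contourArea); cv2.drawContours(hull,[cv2.convexHull(ct)],-1,1,-1); hull=cv2.erode(hull,np.ones((13,13)))
    wl=comp((g>75)&(hull>0)); print(n,'line',dirn(wl,T,u0,v0,z),wl.sum()/64)
# scene view mark & brass
b=big(S,280,325,240,275); g=b.mean(2); hs=cv2.cvtColor(b,cv2.COLOR_RGB2HSV)
br=comp((hs[...,1]>110)&(hs[...,0]>10)&(hs[...,0]<30)&(np.arange(g.shape[1])[None]<260)); v,u=np.nonzero(br); i=v<v.min()+8
print('brassS box',280+u.min()/8,280+u.max()/8,240+v.min()/8,240+v.max()/8)
mk=np.zeros(g.shape,bool); mk[80:160,240:345]=g[80:160,240:345]<90
mk=comp(mk); u,v=cen(mk,280,240); print('markS',u,v,ray(S,u,v,.0615).round(4))
go(.4635,.0977,.15,40.9)
E
```

```text
mark min 80.66666666666667 bg 138.66666666666666
markT 321.1558277027027 248.55363175675674 [ 0.5092 -0.0184  0.0615]
brassT 322.36035853341986 262.38477449707983 [ 0.4776 -0.022   0.0815] [ 0.4781 -0.0218  0.075 ] 24.078125
knob line (array([ 0.6039, -0.3005]), np.float64(3.3000000000000114), array([0.0014, 0.0039])) 13.734375
timer line (array([0.4727, 0.0888]), np.float64(131.9), array([0.0015, 0.0054])) 21.34375
brassS box 298.375 305.625 252.375 264.0
markS 312.0873447204969 257.32802795031057 [ 0.5124 -0.0175  0.0615]
t 0.3 d [-0.3865 -0.3009  0.0553] w [-0.03  0.   25.68] now [0.2285 0.5275 0.2052] F [ 0.4 -0.5  0.6] wid 0.0939
```

>>> {"api": "apply_moves", "payload": {"rows": [{"dx": -0.3865, "dy": -0.301, "dz": 0.01, "wz": 25.7, "gripper": 0.045}, {"dx": -0.3865, "dy": -0.301, "dz": 0.01, "wz": 25.7, "gripper": 0.045}, {"dx": -0.3865, "dy": -0.301, "dz": 0.01, "wz": 25.7, "gripper": 0.045}, {"dx": -0.3865, "dy": -0.301, "dz": 0.01, "wz": 25.7, "gripper": 0.045}, {"dx": -0.3865, "dy": -0.301, "dz": 0.01, "wz": 25.7, "gripper": 0.045}, {"dx": -0.3865, "dy": -0.301, "dz": 0.01, "wz": 25.7, "gripper": 0.045}, {"dx": -0.3865, "dy": -0.301, "dz": 0.01, "wz": 25.7, "gripper": 0.045}, {"dx": -0.3865, "dy": -0.301, "dz": 0.01, "wz": 25.7, "gripper": 0.045}, {"dx": -0.3865, "dy": -0.301, "dz": 0.03, "wz": 25.7, "gripper": 0.045}, {"dx": -0.3865, "dy": -0.301, "dz": 0.055, "wz": 25.7, "gripper": 0.045}, {"dx": -0.3865, "dy": -0.301, "dz": 0.055, "wz": 25.7, "gripper": 0.045}]}}

```text
invalid input
```

Run:
```python
from h import *
go(.4635,.0977,.078,40.9)
```

```text
t 0.3 d [-0.3865 -0.3009  0.1273] w [-0.03  0.   25.68] now [0.2285 0.5275 0.2052] F [ 0.4 -0.5  0.6] wid 0.0939
```

>>> {"api": "apply_moves", "payload": {"rows": [{"dx": -0.19, "dy": -0.15, "dz": 0.01, "wx": 0, "wy": 0, "wz": 12, "gripper": 0.045}, {"dx": -0.19, "dy": -0.15, "dz": 0.01, "wx": 0, "wy": 0, "wz": 12, "gripper": 0.045}, {"dx": -0.19, "dy": -0.15, "dz": 0.01, "wx": 0, "wy": 0, "wz": 12, "gripper": 0.045}, {"dx": -0.19, "dy": -0.15, "dz": 0.01, "wx": 0, "wy": 0, "wz": 12, "gripper": 0.045}]}}

```text
time: 0.8
position: [0.344, 0.3126, 0.1955]
orientation: [0.0, 0.304, 0.953, 0.0]
ft_force: [-0.5, -0.5, -0.0]
width: 0.0574
finger_force: 0.0
```

Run:
```python
from h import *
go(.4635,.0977,.078,40.9)
```

```text
t 0.8 d [-0.2219 -0.1059  0.1176] w [ 0.03  0.02 13.68] now [0.344  0.3126 0.1955] F [-0.5 -0.5 -0. ] wid 0.0574
```

>>> {"api": "apply_moves", "payload": {"rows": [{"dx": -0.222, "dy": -0.106, "dz": 0, "wx": 0, "wy": 0, "wz": 13.7, "gripper": 0.045}, {"dx": -0.222, "dy": -0.106, "dz": 0, "wx": 0, "wy": 0, "wz": 13.7, "gripper": 0.045}, {"dx": -0.222, "dy": -0.106, "dz": 0, "wx": 0, "wy": 0, "wz": 13.7, "gripper": 0.045}, {"dx": -0.222, "dy": -0.106, "dz": 0.03, "wx": 0, "wy": 0, "wz": 13.7, "gripper": 0.045}, {"dx": -0.222, "dy": -0.106, "dz": 0.06, "wx": 0, "wy": 0, "wz": 13.7, "gripper": 0.045}, {"dx": -0.222, "dy": -0.106, "dz": 0.06, "wx": 0, "wy": 0, "wz": 13.7, "gripper": 0.045}]}}

```text
time: 1.55
position: [0.461, 0.0986, 0.1336]
orientation: [-0.003, 0.417, 0.909, -0.001]
ft_force: [-0.3, -0.9, 0.5]
width: 0.0449
finger_force: 0.0
```

Run:
```python
from h import *
go(.4635,.0977,.078,40.9)
S=camera('scene'); T=camera('top')
cv2.imwrite('pics/t1.png',np.hstack([cv2.resize(S['color'][170:290,210:330,::-1],None,fx=3,fy=3),cv2.resize(T['color'][210:300,220:320,::-1],(400,360))]))
```

```text
t 1.55 d [-0.0025  0.0016  0.0556] w [-0.24 -0.2  -0.13] now [0.461  0.0986 0.1336] F [-0.3 -0.9  0.5] wid 0.0449
```

View pics/t1.png

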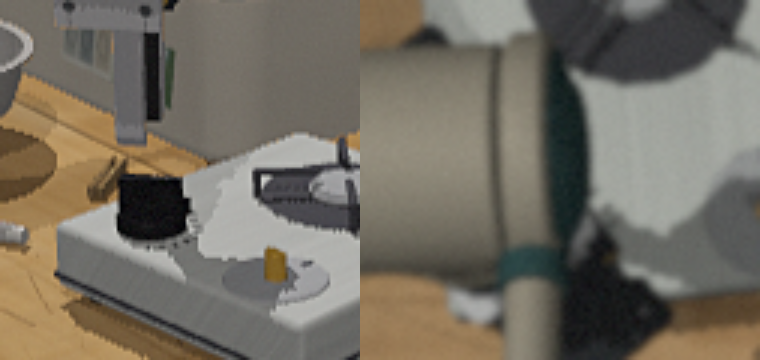

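The scene crop shows the open fingers right above the timer (crop (150,120) above knob (152,205)); the top view is blocked by the arm. I'm going down to grip.

>>> {"api": "apply_moves", "payload": {"rows": [{"dx": 0, "dy": 0, "dz": 0.03, "wx": 0, "wy": 0, "wz": 0, "gripper": 0.045}, {"dx": 0, "dy": 0, "dz": 0.055, "wx": 0, "wy": 0, "wz": 0, "gripper": 0.045}, {"dx": 0, "dy": 0, "dz": 0.055, "wx": 0, "wy": 0, "wz": 0, "gripper": 0.045}, {"dx": 0, "dy": 0, "dz": 0.055, "wx": 0, "wy": 0, "wz": 0, "gripper": 0.0}, {"dx": 0, "dy": 0, "dz": 0.055, "wx": 0, "wy": 0, "wz": 0, "gripper": 0.0}, {"dx": 0, "dy": 0, "dz": 0.055, "wx": 0, "wy": 0, "wz": 0, "gripper": 0.0}]}}

```text
time: 2.4
position: [0.4634, 0.0996, 0.0814]
orientation: [0.001, 0.416, 0.91, 0.0]
ft_force: [0.1, 0.1, -0.3]
width: 0.0185
finger_force: 0.0
```

>>> {"api": "apply_moves", "payload": {"rows": [{"dx": 0, "dy": 0, "dz": 0, "wx": 0, "wy": 0, "wz": 0, "gripper": 0.0}, {"dx": 0, "dy": 0, "dz": 0, "wx": 0, "wy": 0, "wz": 0, "gripper": 0.0}, {"dx": 0, "dy": 0, "dz": 0, "wx": 0, "wy": 0, "wz": -8, "gripper": 0.0}, {"dx": 0, "dy": 0, "dz": 0, "wx": 0, "wy": 0, "wz": -16, "gripper": 0.0}, {"dx": 0, "dy": 0, "dz": 0, "wx": 0, "wy": 0, "wz": -24, "gripper": 0.0}, {"dx": 0, "dy": 0, "dz": 0, "wx": 0, "wy": 0, "wz": -32, "gripper": 0.0}]}}

```text
time: 3.15
position: [0.464, 0.0994, 0.0814]
orientation: [0.001, 0.147, 0.989, 0.0]
ft_force: [0.5, -0.6, 3.8]
width: 0.0135
finger_force: 30.0
```

Run:
```python
from h import *
go(.4635,.0977,.0814,96.9); print(readout.get_state()['ft_torque'],readout.get_state()['finger_force'])
```

```text
t 3.15 d [-0.     -0.0018 -0.    ] w [ 2.000e-02  1.500e-01 -2.377e+01] now [0.464  0.0994 0.0814] F [ 0.5 -0.6  3.8] wid 0.0135
[-0.06620614 -0.08828564 -0.06091029] 29.998351335525513
```

Gripping at 13.5 mm width and turning; now to the stop.

>>> {"api": "apply_moves", "payload": {"rows": [{"dx": 0, "dy": 0, "dz": 0, "wx": 0, "wy": 0, "wz": -7, "gripper": 0.0}, {"dx": 0, "dy": 0, "dz": 0, "wx": 0, "wy": 0, "wz": -14, "gripper": 0.0}, {"dx": 0, "dy": 0, "dz": 0, "wx": 0, "wy": 0, "wz": -20, "gripper": 0.0}, {"dx": 0, "dy": 0, "dz": 0, "wx": 0, "wy": 0, "wz": -24, "gripper": 0.0}, {"dx": 0, "dy": 0, "dz": 0, "wx": 0, "wy": 0, "wz": -26, "gripper": 0.0}, {"dx": 0, "dy": 0, "dz": 0, "wx": 0, "wy": 0, "wz": -26, "gripper": 0.0}]}}

```text
time: 3.9
position: [0.4638, 0.0982, 0.0813]
orientation: [0.001, -0.077, 0.997, -0.001]
ft_force: [0.8, -7.0, 6.1]
width: 0.0137
finger_force: 30.4
```

Run:
```python
from h import *
go(.4635,.0977,.0814,96.9); print(readout.get_state()['ft_torque'],readout.get_state()['finger_force'])
```

```text
t 3.9 d [ 0.0004 -0.0004 -0.0001] w [-0.13  0.11  1.94] now [0.4638 0.0982 0.0813] F [ 0.8 -7.   6.1] wid 0.0137
[-0.96853988 -0.12471933 -0.48337723] 30.434242486953735
```

Twist moment jumped to 0.48 N m, so the stop is reached. I'll release and lift.

>>> {"api": "apply_moves", "payload": {"rows": [{"dx": 0, "dy": 0, "dz": 0, "wx": 0, "wy": 0, "wz": 1, "gripper": 0.045}, {"dx": 0, "dy": 0, "dz": 0, "wx": 0, "wy": 0, "wz": 1, "gripper": 0.045}, {"dx": 0, "dy": 0, "dz": 0, "wx": 0, "wy": 0, "wz": 1, "gripper": 0.045}, {"dx": 0, "dy": 0, "dz": -0.03, "wx": 0, "wy": 0, "wz": 1, "gripper": 0.045}, {"dx": 0, "dy": 0, "dz": -0.07, "wx": 0, "wy": 0, "wz": 1, "gripper": 0.045}, {"dx": 0, "dy": 0, "dz": -0.07, "wx": 0, "wy": 0, "wz": 1, "gripper": 0.045}]}}

```text
time: 4.65
position: [0.4649, 0.0998, 0.153]
orientation: [0.003, -0.069, 0.998, 0.0]
ft_force: [-0.8, -0.2, -0.9]
width: 0.045
finger_force: 0.0
```

Run:
```python
from h import *
T=camera('top'); P=cloud(T)
Q=P[195:235,428:468].reshape(-1,3)
for a,b in((.010,.022),(.03,.055)):
    q=Q[(Q[:,2]>a)&(Q[:,2]<b)]; print(a,len(q),q[:,:2].min(0).round(4),q[:,:2].max(0).round(4),cv2.minEnclosingCircle((q[:,:2]*1000).astype(np.float32)))
# dark silhouette of the base in the image
k=8; b=cv2.resize(T['color'][195:235,428:468],None,fx=k,fy=k,interpolation=cv2.INTER_CUBIC); g=b.mean(2)
ct=max(cv2.findContours((g<45).astype(np.uint8),0,2)[0],key=cv2.contourArea)
pts=np.array([ray(T,428+(u+.5)/k-.5,195+(v+.5)/k-.5,.012)[:2] for u,v in ct[:,0]])
from scipy.optimize import least_squares
f=least_squares(lambda p:np.hypot(*(pts-p[:2]).T)-.023,[.595,-.3],loss='soft_l1',f_scale=.001); print('circle',f.x,'res',np.abs(f.fun).mean())
# scene view
S=camera('scene'); PS=cloud(S); Q=PS[295:340,430:470].reshape(-1,3)
for a,b in((.008,.0165),(.03,.055)):
    q=Q[(Q[:,2]>a)&(Q[:,2]<b)&(abs(Q[:,0]-.597)<.04)&(abs(Q[:,1]+.3)<.04)]; print('S',a,len(q),q[:,:2].min(0).round(4),q[:,:2].max(0).round(4),cv2.minEnclosingCircle((q[:,:2]*1000).astype(np.float32)))
go(.596,-.3005,.08,93.5)
```

```text
0.01 151 [ 0.5733 -0.3222] [ 0.6198 -0.2788] ((596.6231079101562, -300.20513916015625), 23.4489688873291)
0.03 127 [ 0.5752 -0.3081] [ 0.6192 -0.2926] ((597.3908081054688, -300.4844970703125), 22.322355270385742)
circle [ 0.59525844 -0.30049128] res 0.0029917142342656476
S 0.008 158 [ 0.5734 -0.3254] [ 0.6154 -0.2798] ((595.9425659179688, -302.4440002441406), 23.310840606689453)
S 0.03 175 [ 0.5734 -0.3133] [ 0.6165 -0.2943] ((594.940673828125, -305.09722900390625), 21.926471710205078)
t 4.75 d [-0.0774 -0.4147  0.07  ] w [ 0.02 -0.01  4.39] now [0.4624 0.0996 0.1502] F [-0.8 -0.2 -1.8] wid 0.045
```

>>> {"api": "apply_moves", "payload": {"rows": [{"dx": -0.077, "dy": -0.415, "dz": 0, "wx": 0, "wy": 0, "wz": 4.4, "gripper": 0.045}, {"dx": -0.077, "dy": -0.415, "dz": 0, "wx": 0, "wy": 0, "wz": 4.4, "gripper": 0.045}, {"dx": -0.077, "dy": -0.415, "dz": 0, "wx": 0, "wy": 0, "wz": 4.4, "gripper": 0.045}, {"dx": -0.077, "dy": -0.415, "dz": 0, "wx": 0, "wy": 0, "wz": 4.4, "gripper": 0.045}, {"dx": -0.077, "dy": -0.415, "dz": 0, "wx": 0, "wy": 0, "wz": 4.4, "gripper": 0.045}, {"dx": -0.077, "dy": -0.415, "dz": 0, "wx": 0, "wy": 0, "wz": 4.4, "gripper": 0.045}, {"dx": -0.077, "dy": -0.415, "dz": 0, "wx": 0, "wy": 0, "wz": 4.4, "gripper": 0.045}, {"dx": -0.077, "dy": -0.415, "dz": 0, "wx": 0, "wy": 0, "wz": 4.4, "gripper": 0.045}, {"dx": -0.077, "dy": -0.415, "dz": 0.05, "wx": 0, "wy": 0, "wz": 4.4, "gripper": 0.045}, {"dx": -0.077, "dy": -0.415, "dz": 0.07, "wx": 0, "wy": 0, "wz": 4.4, "gripper": 0.045}, {"dx": -0.077, "dy": -0.415, "dz": 0.07, "wx": 0, "wy": 0, "wz": 4.4, "gripper": 0.045}]}}

```text
time: 6.12
position: [0.5936, -0.2984, 0.0772]
orientation: [-0.003, -0.031, 1.0, 0.002]
ft_force: [-0.6, 0.5, 0.6]
width: 0.0452
finger_force: 0.0
```

Run:
```python
from h import *
go(.596,-.301,.020,93.4)
S=camera('scene'); T=camera('top')
go(.596,-.301,.020,93.4)
cv2.imwrite('pics/k1.png',np.hstack([cv2.resize(S['color'][240:360,390:510,::-1],None,fx=3,fy=3),cv2.resize(T['color'][240:300,240:340,::-1],(440,360),interpolation=2)]))
```

```text
t 6.12 d [-0.0026 -0.003   0.0572] w [ 0.28 -0.33  0.12] now [ 0.5936 -0.2984  0.0772] F [-0.6  0.5  0.6] wid 0.0452
t 6.22 d [-0.0001 -0.0009  0.0604] w [ 0.04 -0.02  0.12] now [ 0.5958 -0.3001  0.0804] F [-0.4 -0.6  0.3] wid 0.0453
```

View pics/k1.png

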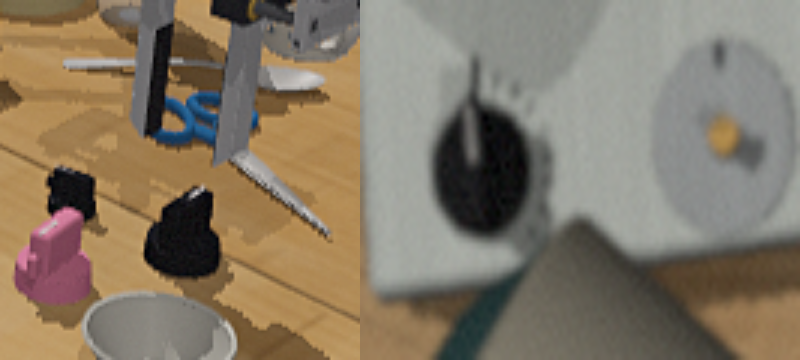

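The timer's white line now points at the long tick (crop (470,100)), and the fingers straddle the large black knob (crop (185,230)). I'll go down and grip.

>>> {"api": "apply_moves", "payload": {"rows": [{"dx": 0, "dy": -0.001, "dz": 0.03, "wx": 0, "wy": 0, "wz": 0, "gripper": 0.045}, {"dx": 0, "dy": -0.001, "dz": 0.05, "wx": 0, "wy": 0, "wz": 0, "gripper": 0.045}, {"dx": 0, "dy": -0.001, "dz": 0.06, "wx": 0, "wy": 0, "wz": 0, "gripper": 0.045}, {"dx": 0, "dy": -0.001, "dz": 0.06, "wx": 0, "wy": 0, "wz": 0, "gripper": 0.045}, {"dx": 0, "dy": -0.001, "dz": 0.06, "wx": 0, "wy": 0, "wz": 0, "gripper": 0.01}, {"dx": 0, "dy": -0.001, "dz": 0.06, "wx": 0, "wy": 0, "wz": 0, "gripper": 0.0}, {"dx": 0, "dy": -0.001, "dz": 0.06, "wx": 0, "wy": 0, "wz": 0, "gripper": 0.0}, {"dx": 0, "dy": -0.001, "dz": 0.06, "wx": 0, "wy": 0, "wz": 0, "gripper": 0.0}, {"dx": 0, "dy": -0.001, "dz": 0.06, "wx": 0, "wy": 0, "wz": 0, "gripper": 0.0}]}}

```text
time: 7.35
position: [0.5962, -0.3021, 0.0208]
orientation: [0.0, -0.03, 1.0, -0.0]
ft_force: [0.9, 0.4, 2.3]
width: 0.0137
finger_force: 30.0
```

Run:
```python
from h import *
go(.596,-.301,.12,93.4); print(readout.get_state()['finger_force'],readout.get_state()['ft_torque'])
```

```text
t 7.35 d [ 0.0001  0.0011 -0.0992] w [-0.01  0.03  0.07] now [ 0.5962 -0.3021  0.0208] F [0.9 0.4 2.3] wid 0.0137
29.999878406524658 [ 0.07551039  0.09069814 -0.04599915]
```

>>> {"api": "apply_moves", "payload": {"rows": [{"dx": 0, "dy": 0, "dz": -0.05, "wx": 0, "wy": 0, "wz": 0, "gripper": 0.0}, {"dx": 0, "dy": 0, "dz": -0.11, "wx": 0, "wy": 0, "wz": 0, "gripper": 0.0}, {"dx": 0, "dy": 0, "dz": -0.12, "wx": 0, "wy": 0, "wz": 0, "gripper": 0.0}, {"dx": 0, "dy": 0, "dz": -0.12, "wx": 0, "wy": 0, "wz": 0, "gripper": 0.0}]}}

```text
time: 7.85
position: [0.5959, -0.3021, 0.1405]
orientation: [0.0, -0.03, 1.0, -0.0]
ft_force: [-0.9, -0.3, -0.7]
width: 0.0136
finger_force: 30.0
```

Run:
```python
from h import *
go(.4785,-.0215,.122,96.4)
```

```text
t 7.85 d [0.1001 0.2872 0.0184] w [-0.02  0.02 -2.92] now [ 0.5959 -0.3021  0.1405] F [-0.9 -0.3 -0.7] wid 0.0136
```

>>> {"api": "apply_moves", "payload": {"rows": [{"dx": 0.1, "dy": 0.287, "dz": 0, "wx": 0, "wy": 0, "wz": -2.9, "gripper": 0.0}, {"dx": 0.1, "dy": 0.287, "dz": 0, "wx": 0, "wy": 0, "wz": -2.9, "gripper": 0.0}, {"dx": 0.1, "dy": 0.287, "dz": 0, "wx": 0, "wy": 0, "wz": -2.9, "gripper": 0.0}, {"dx": 0.1, "dy": 0.287, "dz": 0, "wx": 0, "wy": 0, "wz": -2.9, "gripper": 0.0}, {"dx": 0.1, "dy": 0.287, "dz": 0, "wx": 0, "wy": 0, "wz": -2.9, "gripper": 0.0}, {"dx": 0.1, "dy": 0.287, "dz": 0, "wx": 0, "wy": 0, "wz": -2.9, "gripper": 0.0}, {"dx": 0.1, "dy": 0.287, "dz": 0.01, "wx": 0, "wy": 0, "wz": -2.9, "gripper": 0.0}, {"dx": 0.1, "dy": 0.287, "dz": 0.018, "wx": 0, "wy": 0, "wz": -2.9, "gripper": 0.0}, {"dx": 0.1, "dy": 0.287, "dz": 0.018, "wx": 0, "wy": 0, "wz": -2.9, "gripper": 0.0}]}}

```text
time: 8.98
position: [0.4783, -0.0226, 0.1209]
orientation: [-0.001, -0.055, 0.998, 0.0]
ft_force: [0.2, -0.2, -0.5]
width: 0.0136
finger_force: 30.0
```

Run:
```python
from h import *
S=camera('scene'); go(.4785,-.0215,.122,96.4)
cv2.imwrite('pics/s1.png',cv2.resize(S['color'][190:290,250:350,::-1],None,fx=6,fy=6,interpolation=2))
PS=cloud(S); Q=PS[190:290,250:350]; C=S['color'][190:290,250:350].astype(int)
s=readout.get_state()['position']; q=Q.reshape(-1,3); dk=(C.max(2)<60).reshape(-1)
m=dk&(abs(q[:,0]-.478)<.035)&(abs(q[:,1]+.0215)<.035)&(q[:,2]>.098)&(q[:,2]<.119); w=q[m]
print(len(w),w.min(0).round(4),w.max(0).round(4))
from scipy.optimize import least_squares
f=least_squares(lambda p:np.hypot(*(w[:,:2]-p).T)-.023,s[:2],loss='soft_l1',f_scale=.001); print('base axis S',f.x.round(4),np.abs(f.fun).mean())
h=cv2.cvtColor(S['color'][190:290,250:350],cv2.COLOR_RGB2HSV); mb=((h[...,1]>110)&(h[...,0]>10)&(h[...,0]<32)).reshape(-1)&(abs(q[:,0]-.478)<.012)&(abs(q[:,1]+.0215)<.012)&(q[:,2]>.063)&(q[:,2]<.09); w=q[mb]
f=least_squares(lambda p:np.hypot(*(w[:,:2]-p).T)-.0075,s[:2],loss='soft_l1',f_scale=.001); print('spindle S',len(w),f.x.round(4),np.abs(f.fun).mean(),w.min(0).round(4),w.max(0).round(4))
```

```text
t 9.03 d [ 0.0001  0.0011 -0.0005] w [ 0.03 -0.1  -0.12] now [ 0.4787 -0.0226  0.1215] F [ 0.5 -0.8 -1.5] wid 0.0138
230 [ 0.4549 -0.0492  0.1014] [ 0.4986 -0.0069  0.1187]
base axis S [ 0.4797 -0.022 ] 0.002785048667531928
spindle S 72 [ 0.4812 -0.0222] 0.0013319407073855707 [ 0.4717 -0.0311  0.063 ] [ 0.4856 -0.017   0.0827]
```

View pics/s1.png

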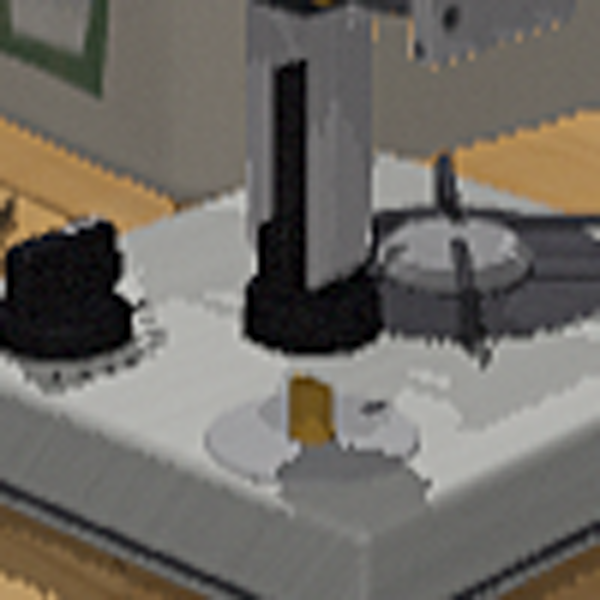

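The scene crop shows the knob base (cols 245–384) nearly concentric with the brass spindle (cols 288–334) and the mark on the rear side at (375,407). I'll lower it gently and watch the force.

>>> {"api": "apply_moves", "payload": {"rows": [{"dx": 0, "dy": 0, "dz": 0.012, "wx": 0, "wy": 0, "wz": 0, "gripper": 0.0}, {"dx": 0, "dy": 0, "dz": 0.018, "wx": 0, "wy": 0, "wz": 0, "gripper": 0.0}, {"dx": 0, "dy": 0, "dz": 0.021, "wx": 0, "wy": 0, "wz": 0, "gripper": 0.0}, {"dx": 0, "dy": 0, "dz": 0.023, "wx": 0, "wy": 0, "wz": 0, "gripper": 0.0}, {"dx": 0, "dy": 0, "dz": 0.023, "wx": 0, "wy": 0, "wz": 0, "gripper": 0.0}]}}

```text
time: 9.65
position: [0.4791, -0.0217, 0.0995]
orientation: [0.0, -0.056, 0.998, -0.0]
ft_force: [0.9, -0.4, -1.8]
width: 0.0136
finger_force: 30.0
```

Run:
```python
from h import *
go(.4785,-.0215,.122,96.4); print(readout.get_state()['ft_torque'])
```

```text
t 9.65 d [ 0.0005  0.0002 -0.0225] w [-0.    0.04 -0.02] now [ 0.4791 -0.0217  0.0995] F [ 0.9 -0.4 -1.8] wid 0.0136
[ 0.05582423 -0.05682811 -0.01737331]
```

>>> {"api": "apply_moves", "payload": {"rows": [{"dx": 0, "dy": 0, "dz": 0.003, "wx": 0, "wy": 0, "wz": 0, "gripper": 0.0}, {"dx": 0, "dy": 0, "dz": 0.006, "wx": 0, "wy": 0, "wz": 0, "gripper": 0.0}, {"dx": 0, "dy": 0, "dz": 0.008, "wx": 0, "wy": 0, "wz": 0, "gripper": 0.0}, {"dx": 0, "dy": 0, "dz": 0.008, "wx": 0, "wy": 0, "wz": 0, "gripper": 0.0}]}}

```text
time: 10.15
position: [0.4791, -0.0216, 0.0913]
orientation: [0.0, -0.056, 0.998, 0.0]
ft_force: [1.8, 0.8, -0.8]
width: 0.0139
finger_force: 30.0
```

No resistance 11 mm down the spindle, so the bore is on. Now I'll press home.

>>> {"api": "apply_moves", "payload": {"rows": [{"dx": 0, "dy": 0, "dz": 0.003, "wx": 0, "wy": 0, "wz": 0, "gripper": 0.0}, {"dx": 0, "dy": 0, "dz": 0.005, "wx": 0, "wy": 0, "wz": 0, "gripper": 0.0}, {"dx": 0, "dy": 0, "dz": 0.0065, "wx": 0, "wy": 0, "wz": 0, "gripper": 0.0}, {"dx": 0, "dy": 0, "dz": 0.008, "wx": 0, "wy": 0, "wz": 0, "gripper": 0.0}, {"dx": 0, "dy": 0, "dz": 0.008, "wx": 0, "wy": 0, "wz": 0, "gripper": 0.0}]}}

```text
time: 10.78
position: [0.4792, -0.0216, 0.084]
orientation: [0.001, -0.056, 0.998, 0.0]
ft_force: [-0.2, 1.2, 5.6]
width: 0.0141
finger_force: 30.0
```

Run:
```python
from h import *
go(.4785,-.0215,.0833,96.4); print(readout.get_state()['ft_torque'])
```

```text
t 10.78 d [0.0006 0.0002 0.0007] w [-0.    0.06 -0.02] now [ 0.4792 -0.0216  0.084 ] F [-0.2  1.2  5.6] wid 0.0141
[ 0.28655286 -0.07066981 -0.00426862]
```

>>> {"api": "apply_moves", "payload": {"rows": [{"dx": 0, "dy": 0, "dz": 0.001, "wx": 0, "wy": 0, "wz": 0, "gripper": 0.0}, {"dx": 0, "dy": 0, "dz": 0.002, "wx": 0, "wy": 0, "wz": 0, "gripper": 0.0}, {"dx": 0, "dy": 0, "dz": 0.002, "wx": 0, "wy": 0, "wz": 0, "gripper": 0.0}, {"dx": 0, "dy": 0, "dz": 0.002, "wx": 0, "wy": 0, "wz": 0, "gripper": 0.0}]}}

```text
time: 11.28
position: [0.4792, -0.0217, 0.083]
orientation: [0.001, -0.056, 0.998, -0.0]
ft_force: [-2.2, 1.2, 12.6]
width: 0.0134
finger_force: 30.0
```

Run:
```python
from h import *
S=camera('scene'); go(.4785,-.0215,.0833,96.4)
cv2.imwrite('pics/f1.png',cv2.resize(S['color'][190:290,250:350,::-1],None,fx=6,fy=6,interpolation=2))
```

```text
t 11.32 d [ 0.0007  0.0003 -0.0003] w [-0.01  0.09 -0.02] now [ 0.4792 -0.0217  0.083 ] F [-1.3  0.9 13.4] wid 0.0138
```

View pics/f1.png

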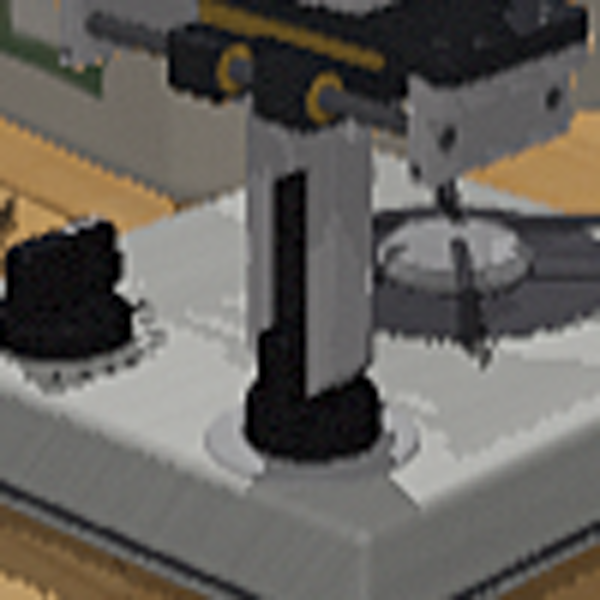

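The knob sits down at the bezel (crop (314,425)), and the 13 N is above the 8 N full-in spring force, so the spindle is at its stop. The timer still points at its tick, so I'm handing in.

```bash
python3 -c "
from workcell import order
print(order.sign_off())"
```

```text
the job is handed in; nothing more can be done
None
```

I turned the timer back to its zero stop, fitted the knob on the spindle and handed the job in with the fingers still holding it pressed in (about 13 N, above the 8 N full-in spring force); sign-off gave no verdict.

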